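Pack an optician's job box and close it

TASK

Pack the job box on the optician's bench: in one row down the middle of its floor, lay the wide lens flat at the end with the job card and the small lens flat at the other end, stand the screw tin upright midway between them, and stand the chuck, broad foot down, centred on top of the wide lens. Set the lenses down gently rather than dropping them, then put the lid on so that it sits fully home on the box. Leave the cleaner bottle, the screwdriver and the roll of tape where they are.

Things in the scene. Friction and masses are not known exactly. Their poses are not given: they have to be found in the camera images.
- job_box: Open grey plastic box, fixed, 220 long (its x) x 130 wide (its y) x 40 mm high; walls and floor 4 mm thick, so inside 212 x 122 mm, 36 mm deep. Origin: centre of its underside, at bench height; z up. Its length points roughly away from the robot. If anything inside stands above the rim the lid does not seat.
- job_card: White job card (20 x 68 mm) on a dark steel tab, 30 (along the box) x 80 mm, top 33 mm above the bench, fixed outside one end wall of the box (near or far end). It marks the card end; the other end has a small black lug (30 x 36 mm, top 28 mm). Origin: on the bench below the card, 125 mm from the box's centre on its long centre line.
- wide_lens: Wide sun lens blank: dark brown flat disc, 58 mm diameter, 10 mm thick, about 35 g, lying flat. Origin: centre of its underside, z up.
- small_lens: Small sun lens blank: dark brown flat disc, 44 mm diameter, 10 mm thick, about 20 g, lying flat. Origin: centre of its underside, z up.
- screw_tin: Square aluminium tin with a dark steel cap, 35 x 35 x 30 mm high, about 70 g, upright. Origin: centre of its underside; x and y square to its sides, z up. Standing on a lens it would be above the box's rim.
- chuck: Lens chuck: small black stepped round plastic block, broad foot 26 mm diameter x 5 mm, above it a stem 16 mm diameter, 18 mm high in all, about 20 g, standing on its foot. Origin: centre of its underside, z up.
- lid: Loose grey lid, lying lips down: panel 220 (its x) x 130 x 4 mm; under it lips 6 mm deep, 204 x 114 mm outside, that drop into the box with 4 mm play all round; black bar handle mid-top, 60 mm long (along x), 12 thick, 24 high. 150 g. Origin: centre, at the lips' lower edge; panel top at 10, handle top at 34 mm. Fits either way round. Fully home, its origin is 34 mm above the bench.
- cleaner: Bystander: small white bottle with a blue cap, 40 mm diameter, 70 mm high, standing on the far side of the work. Origin: centre of its underside.
- screwdriver: Bystander: screwdriver 150 mm long lying on the far side of the work, to the left, roughly along y. Origin at its middle, on the bench.
- tape_roll: Bystander: white ring-shaped roll of tape, 84 mm diameter, 20 mm high, lying at the right-hand side of the bench. Origin: centre of its underside.
There are look-alikes about, which are no part of the job. What is shaped like the wide_lens but green or yellow is not meant.

How it is judged (in metres and radians):
On the way, in this order (a step that is already met when the one before it is completed fails the run):
1. both lenses, the tin and the chuck stand in their places in the box, let go of (((x of job_card in the frame of job_box above 0 m and x of wide_lens in the frame of job_box above 0.045 m and x of small_lens in the frame of job_box below -0.045 m) or (x of job_card in the frame of job_box below 0 m and x of wide_lens in the frame of job_box below -0.045 m and x of small_lens in the frame of job_box above 0.045 m)) and x of screw_tin in the frame of job_box between -0.015 and 0.015 m and y of wide_lens in the frame of job_box between -0.015 and 0.015 m and z of wide_lens in the frame of job_box between 0.001 and 0.007 m and angle between each of wide_lens, small_lens, screw_tin, chuck's own z axis and vertical below 0.1 rad and y of small_lens in the frame of job_box between -0.015 and 0.015 m and z of small_lens in the frame of job_box between 0.001 and 0.007 m and y of screw_tin in the frame of job_box between -0.015 and 0.015 m and z of screw_tin in the frame of job_box between 0.001 and 0.007 m and horizontal distance between chuck and wide_lens below 0.012 m and z of chuck in the frame of wide_lens between 0.007 and 0.013 m and contact force between the fingers and wide_lens below 0.05 N and contact force between the fingers and small_lens below 0.05 N and contact force between the fingers and screw_tin below 0.05 N and contact force between the fingers and chuck below 0.05 N), for 0.2 s.
2. the lid sits fully home on the box (z of lid in the frame of job_box between 0.032 and 0.036 m and x of lid in the frame of job_box between -0.008 and 0.008 m and y of lid in the frame of job_box between -0.008 and 0.008 m and angle between lid's own z axis and vertical below 0.025 rad and angle between the x axis of lid and the x axis of job_box, either way round below 0.1 rad), for 0.2 s.
At the end, for the whole second after the job is handed in: Lenses flat and tin upright on the floor, within 15 mm of the centre line; wide lens over 45 mm from the middle to the card end, small lens likewise to the other, tin within 15 mm of the middle; chuck upright within 12 mm of the wide lens's centre; lid home (2 mm, 0.025 rad); all released, at rest (all of step 1 and all of step 2 and contact force between the fingers and lid below 0.05 N and linear speed of each of wide_lens, small_lens, screw_tin, chuck, lid below 0.02 m/s); the robot touches nothing.
It fails at once if the cleaner is moved more than 20 mm (distance of cleaner from where it was at the start of the episode above 0.02 m).
It fails at once if the screwdriver is moved more than 20 mm (distance of screwdriver from where it was at the start of the episode above 0.02 m).
It fails at once if the tape roll is moved more than 20 mm (distance of tape_roll from where it was at the start of the episode above 0.02 m).
It fails at once if the wide lens is dropped (faster than 0.5 m/s while not held) (linear speed of wide_lens above 0.5 m/s and contact force between the fingers and wide_lens below 0.05 N).
It fails at once if the small lens is dropped (faster than 0.5 m/s while not held) (linear speed of small_lens above 0.5 m/s and contact force between the fingers and small_lens below 0.05 N).
It also fails if it takes over 128 s, if anything falls off the work surface, if the arm or the gripper's body presses on something with over 40 N, if the wrist force passes 120 N, or if a joint passes its speed limit or range.

ROBOT

A 7-joint arm with a two-finger parallel gripper is mounted at the origin on the work surface. World frame = base frame: x ahead of the robot, y to its left, z up, the work surface at z = 0. Lengths are in m, angles in degrees, forces in N, time in s.
With the tool pointing down it reaches from about 0.425 to 0.975 m from the base axis. Payload 16.7 kg.
Tool frame: the origin (TCP) lies midway between the tips of the shut fingers; the grasp point (between the pads) lies 19 mm behind it; z points along the fingers, y is the line along which they close (so a half turn about z gives the same grasp; the last joint's range is limited). The gripper opens to 85 mm and grips with 20 to 120 N. Pads are 22 mm wide; open, the fingers measure 114 mm over their backs; the gripper's body (76 mm by 85 mm) begins 54 mm behind the grasp point. The pads swing forward as they close: fully open they stand 13 mm farther back than shut.
Start: joints at [-76.977, 24.414, 4.234, 92.017, -1.954, 63.644, -3.845], TCP at [0.248, 0.628, 0.231] pointing down, gripper open.
Joint ranges: [-163.25, 163.25], [-28.42, 122.38], [-70.27, 78.77], [12.13, 141.07], [-58.53, 238.53], [9.26, 117.41], [-156.51, 156.51]. Speed limits (degrees/s): [108.29, 108.29, 136.94, 136.94, 172.46, 172.46, 172.46].

INTERFACE

Orientations are given as a 3x3 rotation matrix whose columns are the frame's x, y, z axes.
In Python, from plant import robot gives the robot as it stands.
- The arm moves only by the tool jog_arm, never from a script. Its argument "commands" is text: rows parted by semicolons, each of 7 numbers parted by spaces: the opening, from -1 (shut) to 1 (fully open), then the shift along the tool's x, y, z in units of 0.5 m (1.0 is 0.5 m), then the turn, a rotation vector about the tool's x, y, z in units of 180 degrees (1.0 is 180 degrees). A call has 1 to 8 rows; each row shifts and turns the commanded pose from where the row before left it, along the tool's axes as they then stand; what a row does not reach is not made up. A row lasts 1/10 s, in which the tool goes at most 50 mm and 8.59 degrees, less where a joint would pass 70% of its speed; a pose out of reach is approached as far as the arm can. A call with a number of a shift or a turn outside -1 to 1 is refused whole. A call with a gripper value outside its range is refused whole. The fingers move at their own pace and stop on an object; "squeeze" is the grip in N (left out, the last holds). Time passes only in rows, so rows that do not move let the fingers close. It gives the time, the measured TCP pose, the force, the opening and the grip force at its end, in the units of the state.
- robot.state(): the state, without advancing time (a new reading comes with each control period).
- robot.snapshot(name): name is "side" or "top"; returns a dict with "image" (480x640x3 uint8, red, green, blue), "fx", "fy", "cx", "cy" (pixels), "k1" (the pictures are not rectified: a ray, as slopes to the right and down, at radius r is drawn at 1 + k1 r^2 times it, then the intrinsics apply), "world_from_camera" (4x4, takes a point from camera to world coordinates). Camera axes: x right, y up, looking along -z (the intrinsics and any distortion apply to the point x, -y, -z); pixel columns grow to the right and rows downward; lengths in m; the calibration is good to about 2 mm. A picture is of the moment at which its call begins. There is no depth.
- robot.sign_off(): hands the job in; it is judged then, once.
The state is a dict: "t": time; "joint_pos": joint angles; "dq": joint speeds; "effort": joint torques, N m; "position": TCP position; "orientation": TCP orientation; "contact_force": force on the tool from outside, world axes, zero at the start; "ft_torque": the same for the moment, N m; "width": finger opening in m; "grip_force": force on a finger pad.
Only numpy, scipy, OpenCV 4.12 (cv2) and the standard library are available. Lean on these libraries where they do the work, as an engineer would, in place of code of your own. Each camera call takes 0.05 s, during which the arm holds its last target. There are 200 camera calls.

## Working session

There is one attempt and no reset: what is moved stays moved. The work goes in short steps, Python scripts to look and compute and a tool call to move; the robot and the scene stay as the last step left them, time stands still between calls to the robot, and variables do not carry over. Pictures are saved under pics/ and viewed, at most 14 in all, crops included, and the job is handed in when it is done.

Besides the shell and the picture viewer there is one more tool, called after "Call:" by a JSON object that holds its "op" and its "data", one argument or row to a line. jog_arm: Moves the arm, as the interface text tells. Shifts and turns lie within -1 to 1; 1 stands for 0.5 m of shift or 180 degrees of turn. Its arguments: {"type":"object","properties":{"commands":{"type":"string"},"squeeze":{"type":"number"}},"required":["commands"]}

```bash
mkdir -p pics; ls
cat > h.py <<'E'
import numpy as np, cv2, pickle
from plant import robot
def shoot(n,tag):
    s=robot.snapshot(n); cv2.imwrite(f'pics/{tag}.png',cv2.cvtColor(s['image'],cv2.COLOR_RGB2BGR)); pickle.dump(s,open(f'pics/{tag}.pkl','wb')); return s
def load(tag): return pickle.load(open(f'pics/{tag}.pkl','rb'))
def pix2w(s,u,v,z):
    xd,yd=(u-s['cx'])/s['fx'],(v-s['cy'])/s['fy']; x,y=xd,yd
    for _ in range(20):
        f=1+s['k1']*(x*x+y*y); x,y=xd/f,yd/f
    T=np.array(s['world_from_camera']); d=T[:3,:3]@[x,-y,-1]; o=T[:3,3]
    return o+d*(z-o[2])/d[2]
def w2pix(s,p):
    T=np.array(s['world_from_camera']); q=T[:3,:3].T@(np.array(p)-T[:3,3]); x,y=q[0]/-q[2],-q[1]/-q[2]
    f=1+s['k1']*(x*x+y*y); return s['cx']+s['fx']*x*f, s['cy']+s['fy']*y*f
E
python3 - <<'E'
from h import *
for n in('top','side'):
    s=shoot(n,n+'0'); print(n,s['fx'],s['k1'],np.round(s['world_from_camera'],3).tolist())
st=robot.state(); print(st['t'],st['position'],np.round(st['orientation'],3).tolist(),st['width'],st['contact_force'])
E
```

```text
pics
top 515.5346705328328 -0.03224864872516521 [[0.028, 0.99, -0.136, 0.398], [-0.999, 0.026, -0.02, 0.024], [-0.017, 0.136, 0.991, 1.317], [0.0, 0.0, 0.0, 1.0]]
side 435.2501758370707 -0.06791063533909904 [[0.951, 0.219, -0.217, 0.343], [-0.308, 0.692, -0.653, -0.594], [0.007, 0.688, 0.726, 0.771], [0.0, 0.0, 0.0, 1.0]]
0.1 [0.2482482  0.62729489 0.23067195] [[-0.93, 0.368, -0.0], [0.368, 0.93, -0.001], [-0.0, -0.001, -1.0]] 0.08530663894770744 [1.18744959 0.27341219 0.25896748]
```

View pics/top0.png

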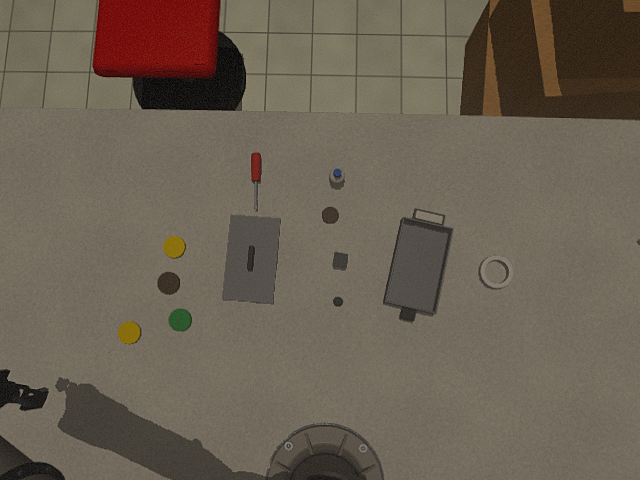

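View pics/side0.png

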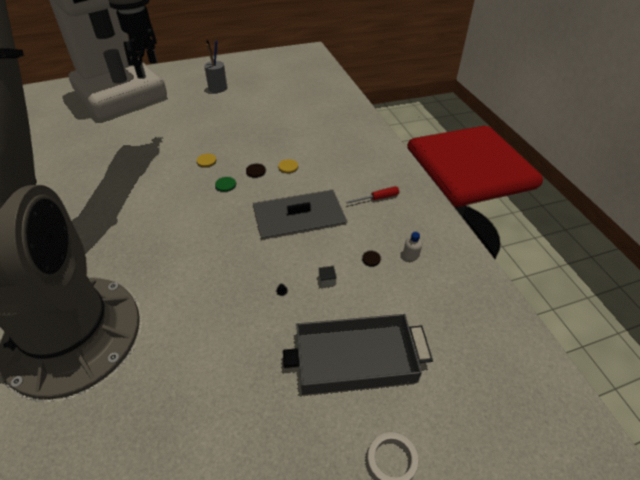

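The top view shows the box at (418,266), with the card tab at its far end (429,215) and the black lug at its near end (408,313). The lid is at (251,258), and the wide lens, which is brown, is at (169,283) among the yellow and green look-alikes. The small lens is at (330,215), the tin at (340,261) and the chuck at (338,301). The bystanders are the screwdriver (256,180), cleaner (337,177) and tape (496,272).

Run:
```python
from h import *
t=load('top0')['image'];s=load('side0')['image']
a=cv2.resize(t[190:340,375:465],None,fx=3.8,fy=3.8,interpolation=cv2.INTER_CUBIC)
b=cv2.resize(t[200:315,215:290],None,fx=4.9,fy=4.9,interpolation=cv2.INTER_CUBIC)
h=570
im=np.zeros((h,760,3),np.uint8); im[:a.shape[0],:a.shape[1]]=a[:h]; im[:min(h,b.shape[0]),390:390+b.shape[1]]=b[:h]
cv2.imwrite('pics/crop0.png',im[:,:,::-1])
# blob centroids
T=load('top0');S=load('side0')
def blob(D,u,v,r,z,name):
    g=D['image'].astype(float)
    p=g[v-r:v+r+1,u-r:u+r+1]
    bg=np.median(np.concatenate([p[0],p[-1],p[:,0],p[:,-1]]),0)
    d=np.linalg.norm(p-bg,axis=2); m=(d>0.45*np.percentile(d,97)).astype(np.uint8)
    n,l,st,c=cv2.connectedComponentsWithStats(m); i=1+np.argmax(st[1:,4])
    cx,cy=c[i][0]+u-r,c[i][1]+v-r
    print(name,(round(cx,1),round(cy,1)),st[i,2:5],np.round(pix2w(D,cx,cy,z),4))
for a in [('wide',169,283,18,.01),('small',330,215,15,.01),('tin',340,261,15,.03),('chuck',338,301,10,.012),('tape',496,272,25,.02),('handle',251,258,18,.034)]: blob(T,a[1],a[2],a[3],a[4],a[0])
for a in [('wide',256,170,16,.008),('small',371,258,16,.008),('tin',327,275,16,.02),('chuck',282,289,12,.009)]: blob(S,a[1],a[2],a[3],a[4],'s '+a[0])
```

```text
wide (np.float64(168.4), np.float64(282.8)) [ 23  23 407] [0.4786 0.409  0.01  ]
small (np.float64(329.8), np.float64(215.0)) [ 17  17 238] [0.6647 0.0011 0.01  ]
tin (np.float64(339.7), np.float64(261.1)) [ 16  19 245] [ 0.5435 -0.026   0.03  ]
chuck (np.float64(337.4), np.float64(301.3)) [10 10 82] [ 0.4435 -0.023   0.012 ]
tape (np.float64(484.3), np.float64(278.1)) [ 25  31 101] [ 0.511  -0.3908  0.02  ]
handle (np.float64(250.5), np.float64(258.1)) [  8  26 157] [0.5447 0.1981 0.034 ]
s wide (np.float64(255.4), np.float64(170.4)) [ 20  15 238] [0.4795 0.408  0.008 ]
s small (np.float64(371.0), np.float64(258.3)) [ 19  16 245] [6.657e-01 6.000e-04 8.000e-03]
s tin (np.float64(326.4), np.float64(276.8)) [ 20  22 354] [ 0.5463 -0.0289  0.02  ]
s chuck (np.float64(281.5), np.float64(289.7)) [ 12  12 105] [ 0.4445 -0.0252  0.009 ]
```

View pics/crop0.png

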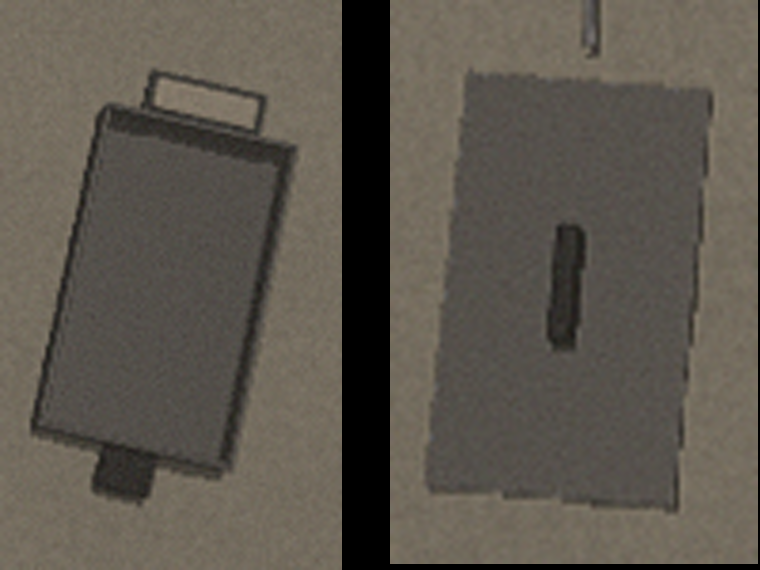

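The crop shows the rim corners sharply, with the framed job card at the far end and the lug at the near end. Next I'll fit rectangles to the corners and to the lid.

```bash
cat >> h.py <<'E'
def fitrect(P,L,W):
    P=np.array(P)[:,:2]; M=np.array([[L,W],[L,-W],[-L,-W],[-L,W]])/2  # TL,TR,BR,BL (far-left first)
    c=P.mean(0); H=M.T@(P-c); U,_,V=np.linalg.svd(H); R=V.T@U.T
    return c,np.degrees(np.arctan2(R[1,0],R[0,0])),np.linalg.norm((M@R.T+c)-P,axis=1)
E
python3 - <<'E'
from h import *
T=load('top0');S=load('side0')
A=[(103,104),(296,147),(222,476),(31,431)]
P=[pix2w(T,375-.5+(u+.5)/3.8,190-.5+(v+.5)/3.8,.04) for u,v in A]
print('box',fitrect(P,.22,.13))
B=[(470,70),(712,90),(677,512),(427,490)]
Q=[pix2w(T,215-.5+(u-390+.5)/4.9,200-.5+(v+.5)/4.9,.01) for u,v in B]
print('lid',fitrect(Q,.22,.13))
def corners(c,a,L,W,z):
    a=np.radians(a);R=np.array([[np.cos(a),-np.sin(a)],[np.sin(a),np.cos(a)]])
    return [np.r_[R@np.array(m)/1+c,z] for m in np.array([[L,W],[L,-W],[-L,-W],[-L,W]])/2]
def draw(D,ims,c,a,L,W,z,col):
    for p in [np.array([w2pix(D,x) for x in corners(c,a,L,W,z)])]:
        cv2.polylines(ims[0],[np.int32(((p-ims[1])*ims[2]+ims[2]/2-.5)*16)],True,col,1,shift=4)
cb,ab,_=fitrect(P,.22,.13); cl,al,_=fitrect(Q,.22,.13)
k=4
s=cv2.resize(S['image'][300:400,275:440],None,fx=k,fy=k,interpolation=cv2.INTER_CUBIC)
for z,L,W in((.04,.22,.13),(.0,.22,.13),(.04,.212,.122)): draw(S,(s,np.array([275,300]),k),cb,ab,L,W,z,(255,0,0))
l=cv2.resize(S['image'][185:240,245:350],None,fx=k,fy=k,interpolation=cv2.INTER_CUBIC)
draw(S,(l,np.array([245,185]),k),cl,al,.22,.13,.01,(255,0,0)); draw(S,(l,np.array([245,185]),k),cl,al,.06,.012,.034,(255,255,0))
t=cv2.resize(S['image'][264:290,312:342],None,fx=6,fy=6,interpolation=cv2.INTER_CUBIC)
o=np.zeros((600,760,3),np.uint8); o[:400,:660]=s; o[400:,:420]=l[:200];o[410:566,450:630]=t
# tin yaw from top
p=T['image'][245:278,325:357].astype(float).sum(2); m=np.zeros_like(p,np.uint8)
m[p<np.median(p[:3])*.78]=1
c=max(cv2.findContours(m,0,1)[0],key=cv2.contourArea); print('tin rect',cv2.minAreaRect(c))
t2=cv2.resize(T['image'][247:276,327:355],None,fx=5,fy=5,interpolation=cv2.INTER_CUBIC); o[410:410+145,620:760]=t2
cv2.imwrite('pics/crop1.png',o[:,:,::-1])
E
```

```text
box (array([ 0.53687956, -0.21926132]), np.float64(-12.188758778402825), array([0.00043332, 0.00197663, 0.00241235, 0.00213183]))
lid (array([0.54681428, 0.19842949]), np.float64(-2.948417549200579), array([0.00152082, 0.00101103, 0.00149877, 0.000552  ]))
tin rect ((14.74000072479248, 16.18000030517578), (14.5791654586792, 17.44133186340332), 10.30484676361084)
```

View pics/crop1.png

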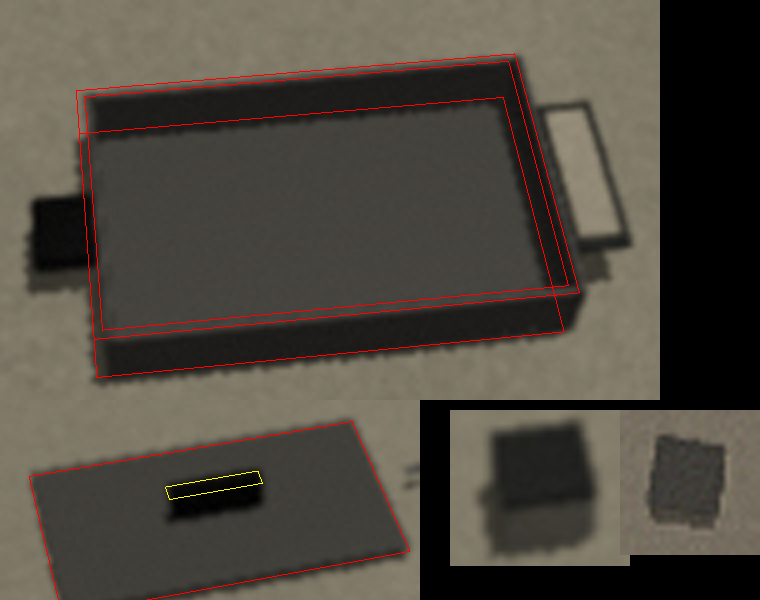

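```bash
cat >> h.py <<'E'
BOX=np.array([.538,-.219]); YAW=-12.2
def slot(x,y=0):
    a=np.radians(YAW); return BOX+x*np.array([np.cos(a),np.sin(a)])+y*np.array([-np.sin(a),np.cos(a)])
def go(x,y,z,al):
    """needed turn about tool z and, after turning, shift in tool axes (units)"""
    s=robot.state(); R=np.array(s['orientation']); p=np.array(s['position'])
    cur=np.degrees(np.arctan2(R[1,1],R[0,1])); t=-((al-cur+90)%180-90)
    b=np.radians(cur-t); Y=np.array([np.cos(b),np.sin(b),0]); X=np.cross(Y,[0,0,-1])
    d=np.array([x,y,z])-p
    print('t',round(s['t'],2),'p',np.round(p,4),'al',round(cur,1),'tilt',np.round(R[:,2],3),'w',round(s['width'],4),'| turn',round(t/180,4),'shift',np.round([d@X/.5,d@Y/.5,-d[2]/.5],4))
E
python3 -c "
from h import *
go(.479,.4085,.1,77.8)"
```

```text
t 0.1 p [0.2482 0.6273 0.2307] al 68.4 tilt [-0.    -0.001 -1.   ] w 0.0853 | turn -0.0522 shift [-0.5436 -0.3302  0.2613]
```

Call:
{"op": "jog_arm", "data": {
  "commands": "1 0 0 0 0 0 -0.026; 1 0 0 0 0 0 -0.026; 1 -0.068 -0.041 0.03 0 0 0; 1 -0.068 -0.041 0.03 0 0 0; 1 -0.068 -0.041 0.03 0 0 0; 1 -0.068 -0.041 0.03 0 0 0; 1 -0.068 -0.041 0.03 0 0 0; 1 -0.068 -0.041 0.03 0 0 0",
  "squeeze": 40
}}

```text
t: 0.9
position: [0.4225, 0.4628, 0.1406]
orientation: [[-0.977, 0.212, -0.0], [0.212, 0.977, -0.0], [0.0, -0.0, -1.0]]
contact_force: [0.4, 0.5, -0.0]
width: 0.0854
grip_force: 0.0
```

```bash
python3 -c "
from h import *
go(.479,.4085,.1,77.8)"
```

```text
t 0.9 p [0.4225 0.4628 0.1406] al 77.8 tilt [-0. -0. -1.] w 0.0854 | turn -0.0001 shift [-0.1334 -0.0823  0.0811]
```

Call:
{"op": "jog_arm", "data": {
  "commands": "1 -0.067 -0.041 0.04 0 0 0; 1 -0.067 -0.041 0.04 0 0 0; 1 0 0 0.06 0 0 0; 1 0 0 0.06 0 0 0; 1 0 0 0.05 0 0 0; 1 0 0 0.02 0 0 0; 1 0 0 0.01 0 0 0; 1 0 0 0 0 0 0"
}}

```text
t: 1.7
position: [0.4785, 0.4101, 0.0014]
orientation: [[-0.977, 0.212, -0.0], [0.212, 0.977, -0.0], [0.0, -0.0, -1.0]]
contact_force: [-0.0, 0.3, 0.3]
width: 0.0853
grip_force: 0.0
```

Run:
```python
from h import *
go(.479,.4085,.0,77.8)
a=shoot('top','g1')['image'][230:345,110:230]; b=shoot('side','g1s')['image'][120:220,200:320]
o=np.hstack([cv2.resize(a,(390,374),interpolation=3),cv2.resize(b,(390,374),interpolation=3)]); cv2.imwrite('pics/c2.png',o[:,:,::-1])
```

```text
t 1.7 p [0.4785 0.4101 0.0014] al 77.8 tilt [-0. -0. -1.] w 0.0853 | turn -0.0001 shift [-0.0017 -0.0028  0.0028]
```

View pics/c2.png

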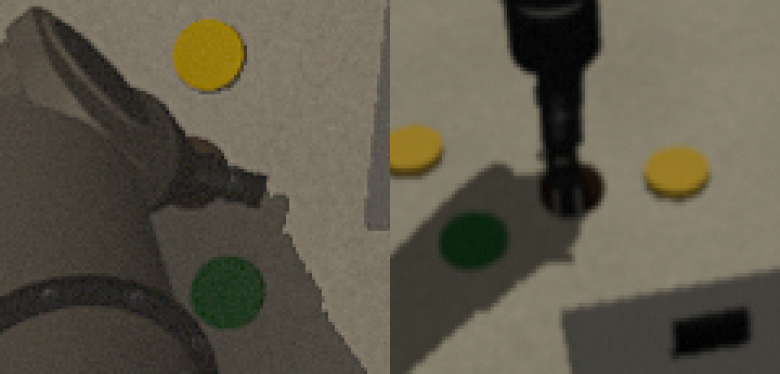

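The open fingers stand on either side of the wide lens in both views: about (230,170) in the left crop and (568,190) in the right. I'll close on it.

Call:
{"op": "jog_arm", "data": {
  "commands": "-1 0 0 0 0 0 0; -1 0 0 0 0 0 0; -1 0 0 0 0 0 0; -1 0 0 0 0 0 0; -1 0 0 0 0 0 0; -1 0 0 0 0 0 0; -1 0 0 0 0 0 0; -1 0 0 0 0 0 0",
  "squeeze": 40
}}

```text
t: 2.6
position: [0.4788, 0.4103, 0.0026]
orientation: [[-0.977, 0.212, 0.001], [0.212, 0.977, 0.001], [-0.001, 0.001, -1.0]]
contact_force: [-2.4, -1.9, 14.0]
width: 0.0551
grip_force: 39.4
```

Call:
{"op": "jog_arm", "data": {
  "commands": "-1 0 0 -0.02 0 0 0; -1 0 0 -0.04 0 0 0; -1 0 0 -0.06 0 0 0; -1 0 0 -0.06 0 0 0; -1 0 0 -0.06 0 0 0; -1 0 0 0 0 0 0"
}}

```text
t: 3.2
position: [0.4802, 0.4114, 0.1262]
orientation: [[-0.977, 0.212, 0.004], [0.212, 0.977, 0.005], [-0.003, 0.006, -1.0]]
contact_force: [0.2, 0.2, -0.7]
width: 0.0548
grip_force: 42.3
```

```bash
python3 -c "
from h import *
p=slot(.07);print(p);go(p[0],p[1],.12,77.8)"
```

```text
[ 0.60641911 -0.23379274]
t 3.2 p [0.4802 0.4114 0.1262] al 77.8 tilt [ 0.004  0.005 -1.   ] w 0.0548 | turn -0.0003 shift [-0.5194 -1.2079  0.0124]
```

Run:
```python
from h import *
s=shoot('side','g2s'); u,v=map(int,w2pix(s,robot.state()['position'])); print(u,v)
b=s['image'][max(0,v-60):v+40,u-60:u+60]
cv2.imwrite('pics/c3.png',cv2.resize(b,None,fx=5,fy=5,interpolation=3)[:,:,::-1])
```

```text
250 134
```

View pics/c3.png

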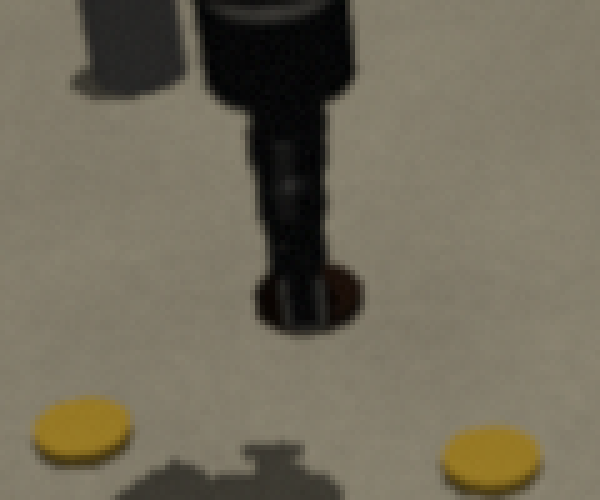

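The side view shows the lens held flat, centred on the fingers near (305,300) with the tips flush with its underside. I'll carry it to its slot.

Call:
{"op": "jog_arm", "data": {
  "commands": "-1 -0.037 -0.086 0 0 0 0; -1 -0.037 -0.086 0 0 0 0; -1 -0.037 -0.086 0 0 0 0; -1 -0.037 -0.086 0 0 0 0; -1 -0.037 -0.086 0 0 0 0; -1 -0.037 -0.086 0 0 0 0; -1 -0.037 -0.086 0 0 0 0; -1 -0.037 -0.086 0 0 0 0"
}}

```text
t: 4.05
position: [0.5498, 0.0404, 0.1208]
orientation: [[-0.977, 0.212, -0.001], [0.212, 0.977, -0.0], [0.001, -0.0, -1.0]]
contact_force: [1.4, 0.4, -1.7]
width: 0.0546
grip_force: 42.3
```

Call:
{"op": "jog_arm", "data": {
  "commands": "-1 -0.037 -0.086 0 0 0 0; -1 -0.037 -0.086 0 0 0 0; -1 -0.037 -0.086 0 0 0 0; -1 -0.037 -0.086 0 0 0 0; -1 -0.037 -0.086 0 0 0 0; -1 -0.02 -0.04 0 0 0 0; -1 0 0 0 0 0 0"
}}

```text
t: 4.75
position: [0.5998, -0.2133, 0.1205]
orientation: [[-0.976, 0.217, -0.001], [0.217, 0.976, -0.002], [0.001, -0.002, -1.0]]
contact_force: [0.1, -0.3, 0.3]
width: 0.055
grip_force: 42.3
```

```bash
python3 -c "
from h import *
p=slot(.07);go(p[0],p[1],.007,77.8)"
```

```text
t 4.75 p [ 0.5998 -0.2133  0.1205] al 77.5 tilt [-0.001 -0.002 -1.   ] w 0.055 | turn -0.0018 shift [-0.0215 -0.0372  0.2271]
```

Now lower in steps, ending about 1 mm above the estimated touch-down height.

Call:
{"op": "jog_arm", "data": {
  "commands": "-1 -0.021 -0.037 0.02 0 0 -0.002; -1 0 0 0.06 0 0 0; -1 0 0 0.06 0 0 0; -1 0 0 0.04 0 0 0; -1 0 0 0.02 0 0 0; -1 0 0 0.015 0 0 0; -1 0 0 0.008 0 0 0; -1 0 0 0 0 0 0"
}}

```text
t: 5.55
position: [0.6071, -0.2292, 0.01]
orientation: [[-0.979, 0.206, 0.0], [0.206, 0.979, -0.0], [-0.0, 0.0, -1.0]]
contact_force: [0.2, -1.1, -0.2]
width: 0.0547
grip_force: 42.3
```

```bash
python3 -c "
from h import *
p=slot(.07);go(p[0],p[1],.007,77.8)"
```

```text
t 5.55 p [ 0.6071 -0.2292  0.01  ] al 78.1 tilt [ 0. -0. -1.] w 0.0547 | turn 0.0019 shift [-0.0006 -0.0093  0.006 ]
```

Call:
{"op": "jog_arm", "data": {
  "commands": "-1 0 -0.006 0 0 0 0; -1 0 -0.003 0.002 0 0 0; -1 0 0 0.002 0 0 0; -1 0 0 0.001 0 0 0; -1 0 0 0 0 0 0"
}}

```text
t: 6.05
position: [0.606, -0.2337, 0.0073]
orientation: [[-0.979, 0.206, -0.0], [0.206, 0.979, 0.0], [0.0, 0.0, -1.0]]
contact_force: [0.3, -0.1, -1.1]
width: 0.0543
grip_force: 42.3
```

Call:
{"op": "jog_arm", "data": {
  "commands": "-1 0 0 0.002 0 0 0; -1 0 0 0 0 0 0"
}}

```text
t: 6.25
position: [0.6062, -0.2337, 0.0067]
orientation: [[-0.979, 0.206, 0.0], [0.206, 0.979, 0.0], [-0.0, 0.0, -1.0]]
contact_force: [-3.2, 1.0, 6.8]
width: 0.0545
grip_force: 43.3
```

Call:
{"op": "jog_arm", "data": {
  "commands": "-1 0 0 0.002 0 0 0; -1 0 0 0 0 0 0"
}}

```text
t: 6.45
position: [0.6062, -0.2337, 0.0066]
orientation: [[-0.979, 0.206, 0.0], [0.206, 0.979, 0.0], [-0.0, 0.0, -1.0]]
contact_force: [-6.9, 3.0, 21.6]
width: 0.0547
grip_force: 45.2
```

Contact at TCP z 0.0066, as predicted. I'll ease off and open partly, because there isn't much room to the walls.

Call:
{"op": "jog_arm", "data": {
  "commands": "-1 0 0 -0.002 0 0 0; 0.4 0 0 0 0 0 0; 0.6 0 0 0 0 0 0; 0.65 0 0 0 0 0 0; 0.65 0 0 0 0 0 0; 0.65 0 0 -0.02 0 0 0; 0.65 0 0 -0.06 0 0 0; 0.65 0 0 -0.08 0 0 0"
}}

```text
t: 7.25
position: [0.6049, -0.2334, 0.0863]
orientation: [[-0.979, 0.206, -0.003], [0.206, 0.979, 0.001], [0.003, -0.0, -1.0]]
contact_force: [0.7, 1.0, 0.3]
width: 0.0707
grip_force: 0.0
```

```bash
python3 -c "
from h import *
go(.665,.001,.1,77.8);go(.665,.001,.003,77.8)"
```

```text
t 7.25 p [ 0.6049 -0.2334  0.0863] al 78.1 tilt [-0.003  0.001 -1.   ] w 0.0707 | turn 0.0018 shift [-0.0183  0.4837 -0.0274]
t 7.25 p [ 0.6049 -0.2334  0.0863] al 78.1 tilt [-0.003  0.001 -1.   ] w 0.0707 | turn 0.0018 shift [-0.0183  0.4837  0.1666]
```

Call:
{"op": "jog_arm", "data": {
  "commands": "1 0 0.06 -0.02 0 0 0; 1 -0.003 0.08 0 0 0 0; 1 -0.003 0.08 0 0 0 0; 1 -0.003 0.08 0 0 0 0; 1 -0.003 0.08 0 0 0 0; 1 -0.003 0.07 0 0 0 0; 1 -0.003 0.034 0 0 0 0; 1 0 0 0 0 0 0"
}}

```text
t: 8.05
position: [0.6652, 0.0046, 0.0967]
orientation: [[-0.979, 0.202, 0.001], [0.202, 0.979, 0.001], [-0.0, 0.001, -1.0]]
contact_force: [0.0, -0.2, -0.7]
width: 0.085
grip_force: 0.0
```

```bash
python3 -c "
from h import *
go(.665,.001,.004,77.8)"
```

```text
t 8.05 p [0.6652 0.0046 0.0967] al 78.4 tilt [ 0.001  0.001 -1.   ] w 0.085 | turn 0.0031 shift [-0.001  -0.007   0.1855]
```

Call:
{"op": "jog_arm", "data": {
  "commands": "1 0 -0.007 0.04 0 0 0.003; 1 0 0 0.06 0 0 0; 1 0 0 0.05 0 0 0; 1 0 0 0.025 0 0 0; 1 0 0 0.008 0 0 0; 1 0 0 0 0 0 0"
}}

```text
t: 8.65
position: [0.664, -0.003, 0.0051]
orientation: [[-0.976, 0.216, -0.0], [0.216, 0.976, -0.0], [0.0, -0.0, -1.0]]
contact_force: [-0.1, 0.2, 0.7]
width: 0.0857
grip_force: 0.0
```

Call:
{"op": "jog_arm", "data": {
  "commands": "-1 0 0 0 0 0 0; -1 0 0 0 0 0 0; -1 0 0 0 0 0 0; -1 0 0 0 0 0 0; -1 0 0 0 0 0 0; -1 0 0 0 0 0 0; -1 0 0 0 0 0 0; -1 0 0 0 0 0 0"
}}

```text
t: 9.45
position: [0.6668, -0.0032, 0.0087]
orientation: [[-0.976, 0.216, 0.006], [0.216, 0.976, -0.0], [-0.006, 0.001, -1.0]]
contact_force: [-5.4, -4.3, 37.2]
width: 0.0346
grip_force: 39.3
```

Width reads 34.6 mm for a 44 mm lens, with 37 N upwards. That grasp looks wrong, so I'll look before doing anything else.

Run:
```python
from h import *
s=shoot('side','g3s'); u,v=map(int,w2pix(s,robot.state()['position'])); print(u,v)
t=shoot('top','g3'); p,q=map(int,w2pix(t,robot.state()['position'])); print(p,q)
a=cv2.resize(s['image'][v-50:v+30,u-40:u+40],(395,395),interpolation=3);b=cv2.resize(t['image'][q-40:q+40,p-40:p+40],(395,395),interpolation=3)
cv2.imwrite('pics/c4.png',np.hstack([a,b])[:,:,::-1])
```

```text
372 259
331 214
```

View pics/c4.png

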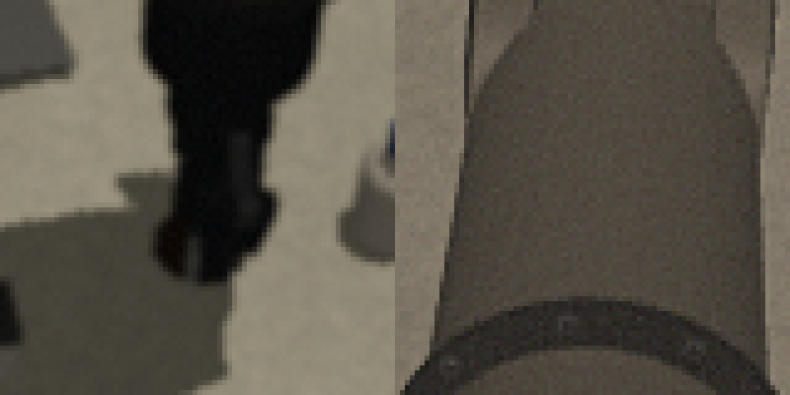

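The lens seems to be roughly in place, but the tips were too high on its rim and slid over the top. I'll reopen, rise and locate it again.

Call:
{"op": "jog_arm", "data": {
  "commands": "0 0 0 0 0 0 0; 1 0 0 0 0 0 0; 1 0 0 0 0 0 0; 1 0 0 0 0 0 0; 1 0 0 -0.04 0 0 0; 1 0 0 -0.08 0 0 0; 1 0 0 -0.08 0 0 0; 1 0 0 0 0 0 0"
}}

```text
t: 10.35
position: [0.6667, -0.0023, 0.1101]
orientation: [[-0.977, 0.215, 0.007], [0.215, 0.977, 0.001], [-0.007, 0.002, -1.0]]
contact_force: [0.3, -1.4, 0.4]
width: 0.0852
grip_force: 0.0
```

Run:
```python
from h import *
s=shoot('side','g4s'); t=shoot('top','g4')
g=s['image'][240:280,350:395].astype(int)
m=((g[:,:,0]-g[:,:,2]>8)&(g.sum(2)<150)).astype(np.uint8)
n,l,st,c=cv2.connectedComponentsWithStats(m)
for i in range(1,n):
    if st[i,4]>15: print(c[i]+[350,240],st[i],pix2w(s,c[i][0]+350,c[i][1]+240,.008))
a=cv2.resize(s['image'][225:290,335:400],(390,390),interpolation=3);b=cv2.resize(t['image'][180:270,290:380],(390,390),interpolation=3)
cv2.imwrite('pics/c5.png',np.hstack([a,b])[:,:,::-1])
go(.665,.001,.0,77.8)
```

```text
[372.06435644 259.51980198] [ 13  13  18  15 202] [ 0.6666675 -0.003722   0.008    ]
t 10.45 p [ 0.6642 -0.002   0.1056] al 77.6 tilt [ 0.001  0.    -1.   ] w 0.0856 | turn -0.0011 shift [-2.000e-04  6.200e-03  2.112e-01]
```

View pics/c5.png

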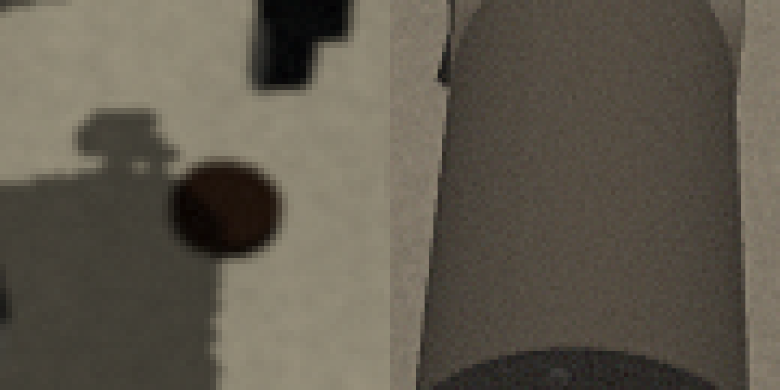

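The side view shows the small lens lying flat at (372,259.5), clear of the gripper and moved about 4 mm. I'll regrip 4 mm lower.

Call:
{"op": "jog_arm", "data": {
  "commands": "1 -0.004 -0.001 0.06 0 0 -0.001; 1 0 0 0.06 0 0 0; 1 0 0 0.05 0 0 0; 1 0 0 0.03 0 0 0; 1 0 0 0.009 0 0 0; 1 0 0 0 0 0 0"
}}

```text
t: 11.05
position: [0.6654, -0.0032, -0.0003]
orientation: [[-0.977, 0.212, -0.001], [0.212, 0.977, -0.0], [0.001, -0.001, -1.0]]
contact_force: [0.2, -0.0, 0.6]
width: 0.0851
grip_force: 0.0
```

Call:
{"op": "jog_arm", "data": {
  "commands": "0.2 0 0 0 0 0 0; 0.2 0 0 0 0 0 0; 0.2 0 0 0 0 0 0; 0 0 0 0 0 0 0; -1 0 0 0 0 0 0; -1 0 0 0 0 0 0; -1 0 0 0 0 0 0; -1 0 0 0 0 0 0",
  "squeeze": 25
}}

```text
t: 11.85
position: [0.6661, -0.0031, 0.0013]
orientation: [[-0.977, 0.212, 0.001], [0.212, 0.977, 0.0], [-0.001, 0.0, -1.0]]
contact_force: [-2.3, -0.4, 10.3]
width: 0.0422
grip_force: 24.0
```

Width 42 mm, matching the wide lens's offset, so the hold is good. Lift and carry.

Call:
{"op": "jog_arm", "data": {
  "commands": "-1 0 0 -0.02 0 0 0; -1 0 0 -0.05 0 0 0; -1 0 0 -0.07 0 0 0; -1 0 0 -0.07 0 0 0; -1 0 0 -0.02 0 0 0; -1 0 0 0 0 0 0"
}}

```text
t: 12.45
position: [0.6668, -0.0031, 0.1177]
orientation: [[-0.977, 0.212, 0.004], [0.212, 0.977, 0.0], [-0.003, 0.001, -1.0]]
contact_force: [0.1, -0.7, -0.9]
width: 0.0423
grip_force: 25.5
```

```bash
python3 -c "
from h import *
p=slot(-.07);print(p);go(p[0],p[1],.008,77.8)"
```

```text
[ 0.46958089 -0.20420726]
t 12.45 p [ 0.6668 -0.0031  0.1177] al 77.8 tilt [ 0.004  0.    -1.   ] w 0.0423 | turn -0.0002 shift [ 0.3005 -0.4766  0.2194]
```

Call:
{"op": "jog_arm", "data": {
  "commands": "-1 0.043 -0.068 0 0 0 0; -1 0.043 -0.068 0 0 0 0; -1 0.043 -0.068 0 0 0 0; -1 0.043 -0.068 0 0 0 0; -1 0.043 -0.068 0 0 0 0; -1 0.043 -0.068 0 0 0 0; -1 0.043 -0.068 0 0 0 0; -1 0 0 0 0 0 0"
}}

```text
t: 13.25
position: [0.4637, -0.2073, 0.1144]
orientation: [[-0.976, 0.218, -0.003], [0.218, 0.976, -0.0], [0.003, -0.001, -1.0]]
contact_force: [0.4, 1.0, -0.4]
width: 0.0423
grip_force: 25.5
```

```bash
python3 -c "
from h import *
p=slot(-.07);go(p[0],p[1],.008,77.8)"
```

```text
t 13.25 p [ 0.4637 -0.2073  0.1144] al 77.4 tilt [-0.003 -0.    -1.   ] w 0.0423 | turn -0.0021 shift [-0.0102  0.0085  0.2128]
```

Call:
{"op": "jog_arm", "data": {
  "commands": "-1 -0.01 0.008 0.03 0 0 -0.002; -1 0 0 0.06 0 0 0; -1 0 0 0.05 0 0 0; -1 0 0 0.04 0 0 0; -1 0 0 0.02 0 0 0; -1 0 0 0.01 0 0 0; -1 0 0 0 0 0 0"
}}

```text
t: 13.95
position: [0.4739, -0.2005, 0.0097]
orientation: [[-0.979, 0.205, -0.001], [0.205, 0.979, 0.0], [0.001, 0.0, -1.0]]
contact_force: [0.2, -0.5, 0.2]
width: 0.0421
grip_force: 25.5
```

```bash
python3 -c "
from h import *
p=slot(-.07);go(p[0],p[1],.005,77.8)"
```

```text
t 13.95 p [ 0.4739 -0.2005  0.0097] al 78.2 tilt [-0.001  0.    -1.   ] w 0.0421 | turn 0.002 shift [ 0.007  -0.0091  0.0093]
```

Call:
{"op": "jog_arm", "data": {
  "commands": "-1 0.007 -0.007 0 0 0 0; -1 0 0 0.004 0 0 0; -1 0 0 0.002 0 0 0; -1 0 0 0 0 0 0"
}}

```text
t: 14.35
position: [0.47, -0.2037, 0.0076]
orientation: [[-0.979, 0.206, 0.001], [0.206, 0.979, -0.0], [-0.001, 0.0, -1.0]]
contact_force: [-1.0, -0.2, -0.1]
width: 0.0421
grip_force: 25.5
```

Call:
{"op": "jog_arm", "data": {
  "commands": "-1 0 0 0.002 0 0 0; -1 0 0 0 0 0 0"
}}

```text
t: 14.55
position: [0.4699, -0.2036, 0.0063]
orientation: [[-0.979, 0.206, 0.0], [0.206, 0.979, 0.0], [-0.0, 0.0, -1.0]]
contact_force: [-0.0, -0.7, 0.2]
width: 0.0424
grip_force: 25.5
```

Call:
{"op": "jog_arm", "data": {
  "commands": "-1 0 0 0.002 0 0 0; -1 0 0 0 0 0 0"
}}

```text
t: 14.75
position: [0.4699, -0.2037, 0.0054]
orientation: [[-0.979, 0.206, 0.0], [0.206, 0.979, -0.0], [-0.0, -0.0, -1.0]]
contact_force: [-1.3, 0.7, 3.2]
width: 0.0422
grip_force: 25.8
```

Call:
{"op": "jog_arm", "data": {
  "commands": "-1 0 0 0.001 0 0 0; -1 0 0 0 0 0 0"
}}

```text
t: 14.95
position: [0.47, -0.2037, 0.0053]
orientation: [[-0.979, 0.206, 0.0], [0.206, 0.979, 0.0], [-0.0, 0.0, -1.0]]
contact_force: [-2.7, 0.6, 14.2]
width: 0.0421
grip_force: 26.7
```

Touch-down at 0.0053. Release and lift.

Call:
{"op": "jog_arm", "data": {
  "commands": "-1 0 0 -0.001 0 0 0; 0.2 0 0 0 0 0 0; 0.4 0 0 0 0 0 0; 0.5 0 0 0 0 0 0; 0.5 0 0 0 0 0 0; 0.5 0 0 -0.03 0 0 0; 0.5 0 0 -0.08 0 0 0; 0.5 0 0 -0.06 0 0 0"
}}

```text
t: 15.75
position: [0.4696, -0.2038, 0.0916]
orientation: [[-0.979, 0.206, -0.0], [0.206, 0.979, -0.0], [0.0, -0.0, -1.0]]
contact_force: [0.4, 0.5, 0.3]
width: 0.0638
grip_force: 0.0
```

```bash
python3 -c "
from h import *
go(.545,-.027,.012,81.5)"
```

```text
t 15.75 p [ 0.4696 -0.2038  0.0916] al 78.1 tilt [-0. -0. -1.] w 0.0638 | turn -0.0188 shift [-0.0968  0.3721  0.1592]
```

Call:
{"op": "jog_arm", "data": {
  "commands": "1 0 0 -0.02 0 0 -0.019; 1 -0.019 0.075 0 0 0 0; 1 -0.019 0.075 0 0 0 0; 1 -0.019 0.075 0 0 0 0; 1 -0.019 0.075 0 0 0 0; 1 -0.015 0.05 0 0 0 0; 1 -0.006 0.022 0 0 0 0; 1 0 0 0 0 0 0"
}}

```text
t: 16.55
position: [0.5454, -0.0256, 0.1001]
orientation: [[-0.989, 0.145, -0.0], [0.145, 0.989, 0.0], [0.0, 0.0, -1.0]]
contact_force: [-0.3, -0.2, 0.1]
width: 0.0854
grip_force: 0.0
```

```bash
python3 -c "
from h import *
go(.545,-.027,.008,81.5)"
```

```text
t 16.55 p [ 0.5454 -0.0256  0.1001] al 81.7 tilt [-0.  0. -1.] w 0.0854 | turn 0.001 shift [ 0.0003 -0.003   0.1842]
```

Call:
{"op": "jog_arm", "data": {
  "commands": "1 0 -0.003 0.05 0 0 0; 1 0 0 0.06 0 0 0; 1 0 0 0.05 0 0 0; 1 0 0 0.024 0 0 0; 1 0 0 0 0 0 0; 0 0 0 0 0 0 0; 0 0 0 0 0 0 0; -1 0 0 0 0 0 0"
}}

```text
t: 17.35
position: [0.5455, -0.0283, 0.0094]
orientation: [[-0.989, 0.147, 0.002], [0.147, 0.989, 0.0], [-0.002, 0.0, -1.0]]
contact_force: [0.2, 0.6, -0.6]
width: 0.0439
grip_force: 0.0
```

Call:
{"op": "jog_arm", "data": {
  "commands": "-1 0 0 0 0 0 0; -1 0 0 0 0 0 0; -1 0 0 0 0 0 0; -1 0 0 0 0 0 0; -1 0 0 0 0 0 0"
}}

```text
t: 17.85
position: [0.5455, -0.0282, 0.0093]
orientation: [[-0.989, 0.147, 0.001], [0.147, 0.989, 0.0], [-0.001, 0.0, -1.0]]
contact_force: [-1.7, -0.1, 9.7]
width: 0.0344
grip_force: 23.9
```

Call:
{"op": "jog_arm", "data": {
  "commands": "-1 0 0 -0.03 0 0 0; -1 0 0 -0.06 0 0 0; -1 0 0 -0.07 0 0 0; -1 0 0 -0.04 0 0 0.021; -1 0 0 0 0 0 0"
}}

```text
t: 18.35
position: [0.5466, -0.0283, 0.1121]
orientation: [[-0.977, 0.214, 0.005], [0.214, 0.977, 0.001], [-0.005, 0.002, -1.0]]
contact_force: [0.3, 0.7, -0.7]
width: 0.0342
grip_force: 25.4
```

```bash
python3 -c "
from h import *
p=slot(0);go(p[0],p[1],.0135,77.8)"
```

```text
t 18.35 p [ 0.5466 -0.0283  0.1121] al 77.6 tilt [ 0.005  0.001 -1.   ] w 0.0342 | turn -0.0009 shift [-0.0638 -0.3764  0.1973]
```

Call:
{"op": "jog_arm", "data": {
  "commands": "-1 -0.011 -0.07 0 0 0 0; -1 -0.011 -0.07 0 0 0 0; -1 -0.011 -0.07 0 0 0 0; -1 -0.011 -0.07 0 0 0 0; -1 -0.01 -0.055 0 0 0 0; -1 -0.01 -0.04 0 0 0 0; -1 0 0 0 0 0 0; -1 0 0 0 0 0 0"
}}

```text
t: 19.15
position: [0.536, -0.2184, 0.1081]
orientation: [[-0.977, 0.212, -0.001], [0.212, 0.977, 0.0], [0.001, 0.0, -1.0]]
contact_force: [-0.3, 0.5, -0.6]
width: 0.0342
grip_force: 25.4
```

```bash
python3 -c "
from h import *
p=slot(0);go(p[0],p[1],.0135,77.8)"
```

```text
t 19.15 p [ 0.536  -0.2184  0.1081] al 77.8 tilt [-0.001  0.    -1.   ] w 0.0342 | turn -0.0002 shift [-0.0041 -0.0004  0.1892]
```

Call:
{"op": "jog_arm", "data": {
  "commands": "-1 -0.004 0 0.04 0 0 0; -1 0 0 0.06 0 0 0; -1 0 0 0.05 0 0 0; -1 0 0 0.025 0 0 0; -1 0 0 0.01 0 0 0; -1 0 0 0 0 0 0; -1 0 0 0 0 0 0"
}}

```text
t: 19.85
position: [0.539, -0.2188, 0.0168]
orientation: [[-0.977, 0.212, 0.001], [0.212, 0.977, -0.0], [-0.001, -0.0, -1.0]]
contact_force: [0.1, -0.6, -1.0]
width: 0.034
grip_force: 25.4
```

Call:
{"op": "jog_arm", "data": {
  "commands": "-1 0 0 0.003 0 0 0; -1 0 0 0 0 0 0"
}}

```text
t: 20.05
position: [0.5388, -0.2188, 0.0149]
orientation: [[-0.977, 0.212, 0.001], [0.212, 0.977, -0.0], [-0.001, -0.0, -1.0]]
contact_force: [-0.2, 0.5, -0.2]
width: 0.0341
grip_force: 25.4
```

Call:
{"op": "jog_arm", "data": {
  "commands": "-1 0 0 0.003 0 0 0; -1 0 0 0 0 0 0; -1 0 0 0.001 0 0 0; -1 0 0 0 0 0 0"
}}

```text
t: 20.45
position: [0.5388, -0.2189, 0.0132]
orientation: [[-0.977, 0.212, 0.001], [0.212, 0.977, 0.0], [-0.001, 0.0, -1.0]]
contact_force: [-3.2, 1.7, 15.9]
width: 0.0342
grip_force: 26.7
```

Call:
{"op": "jog_arm", "data": {
  "commands": "-1 0 0 -0.001 0 0 0; 0 0 0 0 0 0 0; 0.4 0 0 0 0 0 0; 0.5 0 0 0 0 0 0; 0.5 0 0 -0.03 0 0 0; 0.5 0 0 -0.08 0 0 0; 0.5 0 0 -0.06 0 0 0; 0.5 0 0 0 0 0 0"
}}

```text
t: 21.25
position: [0.5405, -0.2197, 0.1027]
orientation: [[-0.977, 0.212, 0.006], [0.212, 0.977, -0.001], [-0.006, -0.0, -1.0]]
contact_force: [0.7, -0.1, -0.7]
width: 0.0641
grip_force: 0.0
```

```bash
python3 -c "
from h import *
go(.444,-.024,.008,77.8)"
```

```text
t 21.25 p [ 0.5405 -0.2197  0.1027] al 77.7 tilt [ 0.006 -0.001 -1.   ] w 0.0641 | turn -0.0003 shift [0.2714 0.3417 0.1895]
```

Call:
{"op": "jog_arm", "data": {
  "commands": "0.5 0.045 0.057 0 0 0 0; 0.5 0.045 0.057 0 0 0 0; 0.5 0.045 0.057 0 0 0 0; 0.5 0.045 0.057 0 0 0 0; 0.5 0.045 0.057 0 0 0 0; 0.5 0.03 0.037 0 0 0 0; 0.5 0.016 0.02 0 0 0 0; 0.5 0 0 0 0 0 0"
}}

```text
t: 22.05
position: [0.4416, -0.0214, 0.0982]
orientation: [[-0.978, 0.209, -0.0], [0.209, 0.978, 0.001], [0.0, 0.0, -1.0]]
contact_force: [-0.0, -0.5, 0.6]
width: 0.0638
grip_force: 0.0
```

```bash
python3 -c "
from h import *
go(.444,-.024,.008,77.8)"
```

```text
t 22.05 p [ 0.4416 -0.0214  0.0982] al 77.9 tilt [-0.     0.001 -1.   ] w 0.0638 | turn 0.0006 shift [-0.0059 -0.004   0.1805]
```

Call:
{"op": "jog_arm", "data": {
  "commands": "0.5 -0.006 -0.004 0.05 0 0 0; 0.5 0 0 0.06 0 0 0; 0.5 0 0 0.045 0 0 0; 0.5 0 0 0.025 0 0 0; 0.5 0 0 0 0 0 0; -0.4 0 0 0 0 0 0; -0.4 0 0 0 0 0 0; -1 0 0 0 0 0 0"
}}

```text
t: 22.85
position: [0.4453, -0.0256, 0.0086]
orientation: [[-0.977, 0.212, 0.001], [0.212, 0.977, 0.0], [-0.001, 0.0, -1.0]]
contact_force: [0.2, 0.5, -0.1]
width: 0.0206
grip_force: 0.2
```

Call:
{"op": "jog_arm", "data": {
  "commands": "-1 0 0 0 0 0 0; -1 0 0 0 0 0 0; -1 0 0 0 0 0 0; -1 0 0 0 0 0 0; -1 0 0 0 0 0 0"
}}

```text
t: 23.35
position: [0.4453, -0.0255, 0.0086]
orientation: [[-0.977, 0.212, 0.001], [0.212, 0.977, 0.0], [-0.001, 0.0, -1.0]]
contact_force: [-0.9, -1.3, 8.7]
width: 0.0143
grip_force: 24.2
```

Call:
{"op": "jog_arm", "data": {
  "commands": "-1 0 0 -0.03 0 0 0; -1 0 0 -0.06 0 0 0; -1 0 0 -0.07 0 0 0; -1 0 0 -0.03 0 0 0; -1 0 0 0 0 0 0"
}}

```text
t: 23.85
position: [0.4461, -0.0253, 0.1052]
orientation: [[-0.977, 0.212, 0.004], [0.212, 0.977, 0.001], [-0.004, 0.002, -1.0]]
contact_force: [-0.3, 0.3, -0.6]
width: 0.0145
grip_force: 24.4
```

Run:
```python
from h import *
t=shoot('top','g5'); s=shoot('side','g5s')
p=slot(.07);go(p[0],p[1],.024,77.8)
a=cv2.resize(t['image'][195:330,370:470],None,fx=4,fy=4,interpolation=3)
b=cv2.resize(s['image'][260:400,250:445],None,fx=2,fy=2,interpolation=3)
o=np.zeros((540,800,3),np.uint8);o[:,:400]=a;o[:280,400:790]=b
cv2.imwrite('pics/c6.png',o[:,:,::-1])
```

```text
t 23.95 p [ 0.4448 -0.0253  0.103 ] al 77.8 tilt [ 0.001  0.    -1.   ] w 0.0145 | turn -0.0001 shift [-0.404  -0.3392  0.158 ]
```

View pics/c6.png

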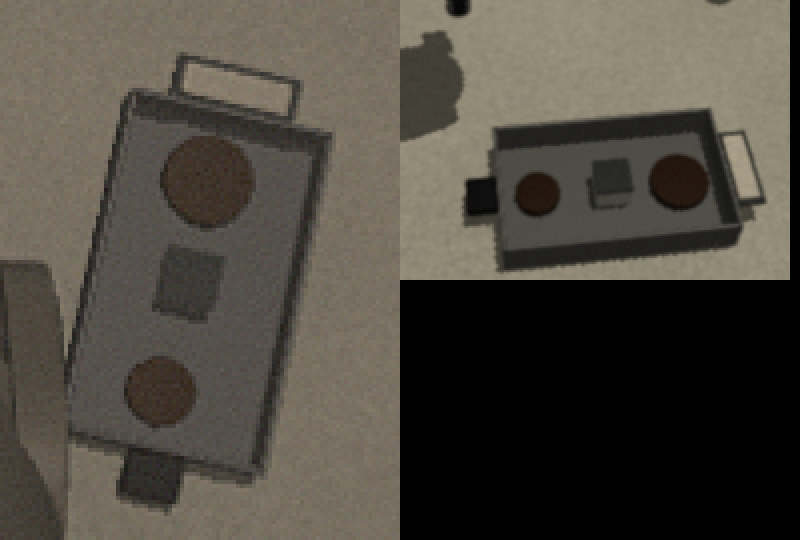

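Both lenses lie flat and the tin is upright, all in a row. In the top crop the wide lens is at (208,181), the tin at (188,283) and the small lens at (160,391).

Run:
```python
from h import *
t=load('g5');s=load('g5s'); a=np.radians(YAW); R=np.array([[np.cos(a),-np.sin(a)],[np.sin(a),np.cos(a)]])
for n,u,v,z in(('wide',208,181,.014),('tin',189,283,.034),('small',160,391,.014)):
    p=pix2w(t,370-.5+(u+.5)/4,195-.5+(v+.5)/4,z); print(n,np.round(p,4),R.T@(p[:2]-BOX))
for n,u,v,z in(('wide',679,181,.012),('small',537,193,.012)):
    p=pix2w(s,250-.5+(u-400+.5)/2,260-.5+(v+.5)/2,z); print(n,np.round(p,4),R.T@(p[:2]-BOX))
```

```text
wide [ 0.6053 -0.2344  0.014 ] [ 0.06901433 -0.00087527]
tin [ 0.5374 -0.2185  0.034 ] [-0.00071792  0.00032347]
small [ 0.4707 -0.2041  0.014 ] [-0.06888541  0.00032596]
wide [ 0.607  -0.2337  0.012 ] [0.07052193 0.00017546]
small [ 0.4713 -0.2035  0.012 ] [-0.06843636  0.00109806]
```

Call:
{"op": "jog_arm", "data": {
  "commands": "-1 -0.058 -0.048 0 0 0 0; -1 -0.058 -0.048 0 0 0 0; -1 -0.058 -0.048 0 0 0 0; -1 -0.058 -0.048 0 0 0 0; -1 -0.058 -0.048 0 0 0 0; -1 -0.05 -0.043 0 0 0 0; -1 -0.04 -0.035 0 0 0 0; -1 -0.02 -0.017 0 0 0 0"
}}

```text
t: 24.75
position: [0.6048, -0.2336, 0.1011]
orientation: [[-0.977, 0.213, -0.002], [0.213, 0.977, -0.0], [0.002, -0.001, -1.0]]
contact_force: [-0.6, -0.1, -0.6]
width: 0.0144
grip_force: 24.4
```

Call:
{"op": "jog_arm", "data": {
  "commands": "-1 0 0 0 0 0 0; -1 0 0 0 0 0 0"
}}

```text
t: 24.95
position: [0.6039, -0.2306, 0.1019]
orientation: [[-0.977, 0.212, -0.002], [0.212, 0.977, 0.001], [0.002, 0.0, -1.0]]
contact_force: [-0.3, 0.0, 0.1]
width: 0.0139
grip_force: 24.4
```

```bash
python3 -c "
from h import *
p=slot(.07);go(p[0],p[1],.024,77.8)"
```

```text
t 24.95 p [ 0.6039 -0.2306  0.1019] al 77.8 tilt [-0.002  0.001 -1.   ] w 0.0139 | turn -0.0001 shift [-0.0063 -0.0051  0.1557]
```

Call:
{"op": "jog_arm", "data": {
  "commands": "-1 -0.006 -0.005 0.04 0 0 0; -1 0 0 0.05 0 0 0; -1 0 0 0.04 0 0 0; -1 0 0 0.015 0 0 0; -1 0 0 0.006 0 0 0; -1 0 0 0 0 0 0; -1 0 0 0 0 0 0"
}}

```text
t: 25.65
position: [0.6076, -0.2346, 0.0284]
orientation: [[-0.977, 0.212, 0.001], [0.212, 0.977, -0.0], [-0.001, -0.0, -1.0]]
contact_force: [-0.6, 0.5, 0.2]
width: 0.0142
grip_force: 24.4
```

Call:
{"op": "jog_arm", "data": {
  "commands": "-1 0 0 0.003 0 0 0; -1 0 0 0 0 0 0"
}}

```text
t: 25.85
position: [0.6073, -0.2347, 0.0263]
orientation: [[-0.977, 0.212, 0.001], [0.212, 0.977, -0.0], [-0.001, 0.0, -1.0]]
contact_force: [-1.0, 0.5, 0.5]
width: 0.0141
grip_force: 24.4
```

Call:
{"op": "jog_arm", "data": {
  "commands": "-1 0 0 0.004 0 0 0; -1 0 0 0 0 0 0; -1 0 0 0.002 0 0 0; -1 0 0 0 0 0 0"
}}

```text
t: 26.25
position: [0.6071, -0.2347, 0.0228]
orientation: [[-0.977, 0.212, -0.0], [0.212, 0.977, -0.0], [0.0, -0.0, -1.0]]
contact_force: [0.5, -0.5, -0.3]
width: 0.0145
grip_force: 24.6
```

Call:
{"op": "jog_arm", "data": {
  "commands": "-1 0 0 0.002 0 0 0; -1 0 0 0 0 0 0"
}}

```text
t: 26.45
position: [0.6072, -0.2347, 0.0226]
orientation: [[-0.977, 0.212, 0.0], [0.212, 0.977, 0.0], [-0.0, 0.0, -1.0]]
contact_force: [-4.1, 2.1, 13.2]
width: 0.014
grip_force: 25.7
```

Contact at exactly the expected 0.0226. Release, lift and head for the lid.

Call:
{"op": "jog_arm", "data": {
  "commands": "-1 0 0 -0.002 0 0 0; -0.4 0 0 0 0 0 0; 0 0 0 0 0 0 0; 0 0 0 0 0 0 0; 0 0 0 -0.03 0 0 0; 0 0 0 -0.08 0 0 0; 0 0 0 -0.06 0 0 0; 0 0 0 0 0 0 0"
}}

```text
t: 27.25
position: [0.6094, -0.2358, 0.1132]
orientation: [[-0.977, 0.212, 0.007], [0.212, 0.977, -0.002], [-0.007, -0.0, -1.0]]
contact_force: [-0.1, -1.3, 0.6]
width: 0.0426
grip_force: 0.0
```

Run:
```python
from h import *
T=load('g5')  # lid unobstructed? refine from top0 handle + panel
go(.5465,.1985,.10,87)
```

```text
t 27.25 p [ 0.6094 -0.2358  0.1132] al 77.7 tilt [ 0.007 -0.002 -1.   ] w 0.0426 | turn -0.0514 shift [0.171  0.8607 0.0264]
```

Call:
{"op": "jog_arm", "data": {
  "commands": "0 0 0 0 0 0 -0.026; 0 0 0 0 0 0 -0.025; 0 0.017 0.086 0 0 0 0; 0 0.017 0.086 0 0 0 0; 0 0.017 0.086 0 0 0 0; 0 0.017 0.086 0 0 0 0; 0 0.017 0.086 0 0 0 0; 0 0.017 0.086 0 0 0 0"
}}

```text
t: 28.05
position: [0.5695, 0.0273, 0.1084]
orientation: [[-0.999, 0.053, 0.0], [0.053, 0.999, 0.0], [-0.0, 0.0, -1.0]]
contact_force: [0.3, 0.8, -0.6]
width: 0.0426
grip_force: 0.0
```

Call:
{"op": "jog_arm", "data": {
  "commands": "0 0.017 0.086 0 0 0 0; 0 0.017 0.086 0 0 0 0; 0 0.017 0.086 0 0 0 0; 0 0.01 0.05 0 0 0 0; 0 0 0 0 0 0 0; 0 0 0 0 0 0 0"
}}

```text
t: 28.65
position: [0.5476, 0.1813, 0.1082]
orientation: [[-0.999, 0.052, 0.0], [0.052, 0.999, -0.0], [-0.0, -0.0, -1.0]]
contact_force: [-0.7, -0.8, 0.3]
width: 0.0428
grip_force: 0.0
```

Run:
```python
from h import *
go(.5465,.1985,.015,87)
t=shoot('top','g6'); s=shoot('side','g6s')
a=cv2.resize(t['image'][195:330,370:470],None,fx=4,fy=4,interpolation=3)
b=cv2.resize(s['image'][180:400,245:445],None,fx=2,fy=2,interpolation=3)
o=np.zeros((540,800,3),np.uint8);o[:,:400]=a;o[:440,400:800]=b
cv2.imwrite('pics/c7.png',o[:,:,::-1])
```

```text
t 28.65 p [0.5476 0.1813 0.1082] al 87.0 tilt [ 0. -0. -1.] w 0.0428 | turn 0.0001 shift [0.004  0.0343 0.1863]
```

View pics/c7.png

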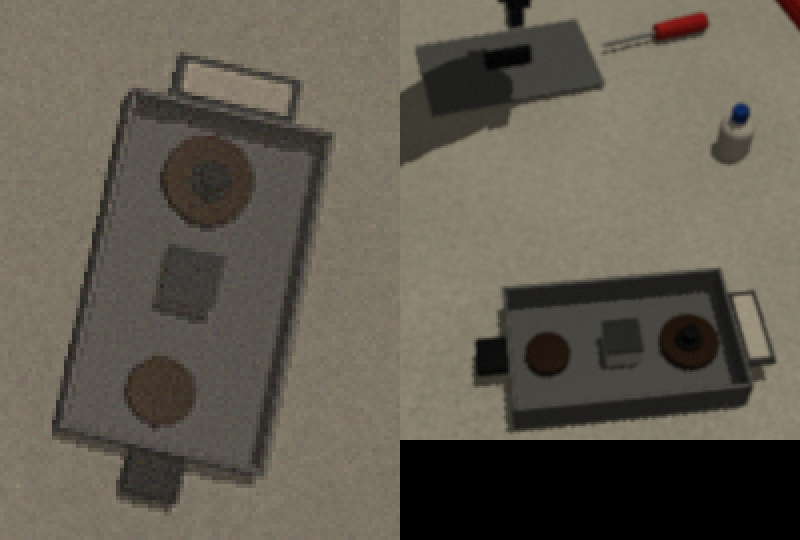

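The chuck stands centred on the wide lens, at (211,180) in the crop, and everything is in place. Next I'll grip the lid handle and refit the box rim from this clear view.

Call:
{"op": "jog_arm", "data": {
  "commands": "0 0.004 0.034 0 0 0 0; 0 0 0 0.05 0 0 0; 0 0 0 0.06 0 0 0; 0 0 0 0.045 0 0 0; 0 0 0 0.025 0 0 0; 0 0 0 0.002 0 0 0; 0 0 0 0 0 0 0"
}}

```text
t: 29.45
position: [0.547, 0.198, 0.0173]
orientation: [[-0.999, 0.054, 0.0], [0.054, 0.999, 0.0], [-0.0, 0.0, -1.0]]
contact_force: [-0.1, -0.9, 0.9]
width: 0.0427
grip_force: 0.0
```

Run:
```python
from h import *
go(.5465,.1985,.015,87)
t=load('g6')
P=[pix2w(t,370-.5+(u+.5)/4,195-.5+(v+.5)/4,.04) for u,v in((129,88),(333,132),(258,480),(52,434))]
print(fitrect(P,.22,.13))
```

```text
t 29.45 p [0.547  0.198  0.0173] al 86.9 tilt [ 0.  0. -1.] w 0.0427 | turn -0.0005 shift [0.001  0.0009 0.0046]
(array([ 0.53770222, -0.22012792]), np.float64(-11.913319979133068), array([0.00059718, 0.00267738, 0.00126868, 0.00243714]))
```

Call:
{"op": "jog_arm", "data": {
  "commands": "-1 0 0 0 0 0 0; -1 0 0 0 0 0 0; -1 0 0 0 0 0 0; -1 0 0 0 0 0 0; -1 0 0 0 0 0 0; -1 0 0 0 0 0 0; -1 0 0 0 0 0 0",
  "squeeze": 60
}}

```text
t: 30.15
position: [0.5472, 0.1986, 0.0181]
orientation: [[-0.999, 0.053, 0.002], [0.053, 0.999, 0.001], [-0.001, 0.001, -1.0]]
contact_force: [-1.3, -1.1, 9.2]
width: 0.0104
grip_force: 59.4
```

Call:
{"op": "jog_arm", "data": {
  "commands": "-1 0 0 -0.01 0 0 0; -1 0 0 -0.03 0 0 0; -1 0 0 -0.05 0 0 0; -1 0 0 -0.05 0 0 0; -1 0 0 -0.05 0 0 0.026; -1 0 0 -0.02 0 0 0.026; -1 0 0 0 0 0 0"
}}

```text
t: 30.85
position: [0.5475, 0.1986, 0.1245]
orientation: [[-0.976, 0.217, 0.003], [0.217, 0.976, 0.002], [-0.003, 0.002, -1.0]]
contact_force: [-0.3, 0.6, -1.3]
width: 0.0106
grip_force: 58.7
```

Run:
```python
from h import *
go(.538,-.2195,.12,77.9)
```

```text
t 30.85 p [0.5475 0.1986 0.1245] al 77.5 tilt [ 0.003  0.002 -1.   ] w 0.0106 | turn -0.0023 shift [-0.1567 -0.8217  0.009 ]
```

Call:
{"op": "jog_arm", "data": {
  "commands": "-1 -0.013 -0.068 0 0 0 0; -1 -0.013 -0.068 0 0 0 0; -1 -0.013 -0.068 0 0 0 0; -1 -0.013 -0.068 0 0 0 0; -1 -0.013 -0.068 0 0 0 0; -1 -0.013 -0.068 0 0 0 0; -1 -0.013 -0.068 0 0 0 0; -1 -0.013 -0.068 0 0 0 0"
}}

```text
t: 31.65
position: [0.5383, -0.08, 0.1217]
orientation: [[-0.977, 0.212, -0.001], [0.212, 0.977, -0.0], [0.001, -0.0, -1.0]]
contact_force: [0.1, -0.1, -0.9]
width: 0.0108
grip_force: 58.8
```

Call:
{"op": "jog_arm", "data": {
  "commands": "-1 -0.013 -0.068 0 0 0 0; -1 -0.013 -0.068 0 0 0 0; -1 -0.013 -0.06 0 0 0 0; -1 -0.008 -0.04 0 0 0 0; -1 -0.004 -0.02 0 0 0 0; -1 0 0 0 0 0 0; -1 0 0 0 0 0 0"
}}

```text
t: 32.35
position: [0.5362, -0.208, 0.1216]
orientation: [[-0.977, 0.213, -0.001], [0.213, 0.977, 0.001], [0.001, 0.0, -1.0]]
contact_force: [-0.2, -0.1, -0.3]
width: 0.0106
grip_force: 58.8
```

Run:
```python
from h import *
go(.538,-.2195,.052,77.9)
```

```text
t 32.35 p [ 0.5362 -0.208   0.1216] al 77.7 tilt [-0.001  0.001 -1.   ] w 0.0106 | turn -0.0012 shift [-0.0083 -0.0218  0.1392]
```

Call:
{"op": "jog_arm", "data": {
  "commands": "-1 -0.008 -0.022 0.02 0 0 -0.001; -1 0 0 0.03 0 0 0; -1 0 0 0.03 0 0 0; -1 0 0 0.02 0 0 0; -1 0 0 0.01 0 0 0; -1 0 0 0 0 0 0; -1 0 0 0 0 0 0"
}}

```text
t: 33.05
position: [0.538, -0.2207, 0.067]
orientation: [[-0.977, 0.212, 0.0], [0.212, 0.977, -0.0], [-0.0, -0.0, -1.0]]
contact_force: [-0.4, -0.7, -0.7]
width: 0.0106
grip_force: 58.8
```

Run:
```python
from h import *
go(.538,-.2195,.052,77.9)
s=shoot('side','g7s'); z=np.array(robot.state()['position'])[2]-.0181+.01; print(z)
k=4; im=cv2.resize(s['image'][280:400,270:460],None,fx=k,fy=k,interpolation=3); a=np.radians(-12)
R=np.array([[np.cos(a),-np.sin(a)],[np.sin(a),np.cos(a)]])
for zz,col in((z,(255,0,0)),(.04,(0,255,0))):
    p=np.array([w2pix(s,np.r_[R@m+[.538,-.2195],zz]) for m in np.array([[.11,.065],[.11,-.065],[-.11,-.065],[-.11,.065]])])
    cv2.polylines(im,[np.int32(((p-[270,280])*k+k/2-.5)*16)],True,col,1,shift=4)
cv2.imwrite('pics/c8.png',im[:,:,::-1])
```

```text
t 33.05 p [ 0.538  -0.2207  0.067 ] al 77.8 tilt [ 0. -0. -1.] w 0.0106 | turn -0.0007 shift [0.0004 0.0025 0.0299]
0.05913542653833335
```

View pics/c8.png

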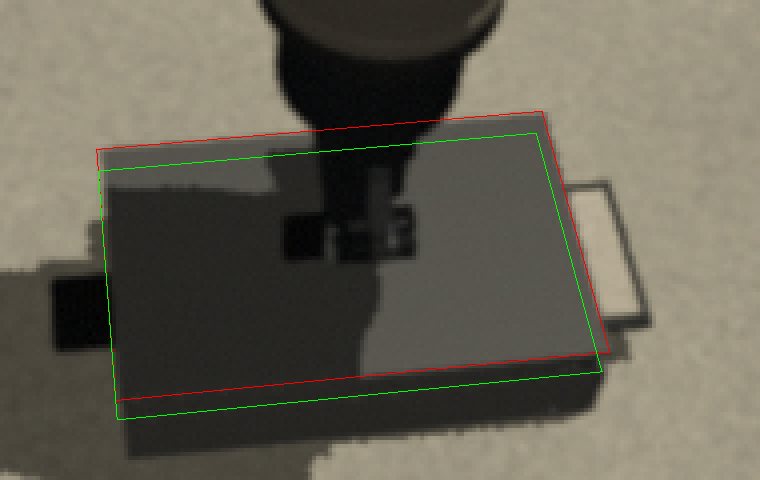

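The lid (red model) and the box rim (green) line up, with the same slight overlay bias at the near end that the box showed earlier. Lowering.

Call:
{"op": "jog_arm", "data": {
  "commands": "-1 0 0.002 0.006 0 0 0; -1 0 0 0.006 0 0 0; -1 0 0 0.006 0 0 0; -1 0 0 0.004 0 0 0; -1 0 0 0.003 0 0 0; -1 0 0 0 0 0 0"
}}

```text
t: 33.7
position: [0.5379, -0.2197, 0.0541]
orientation: [[-0.977, 0.212, -0.0], [0.212, 0.977, 0.0], [0.0, -0.0, -1.0]]
contact_force: [-0.4, -0.6, -1.2]
width: 0.0103
grip_force: 58.8
```

Call:
{"op": "jog_arm", "data": {
  "commands": "-1 0 0 0.003 0 0 0; -1 0 0 0.002 0 0 0; -1 0 0 0 0 0 0"
}}

```text
t: 34.0
position: [0.5381, -0.2198, 0.0521]
orientation: [[-0.977, 0.212, 0.0], [0.212, 0.977, 0.0], [-0.0, 0.0, -1.0]]
contact_force: [-1.8, 1.0, 4.8]
width: 0.0103
grip_force: 59.4
```

The lid touched at exactly the fully-home height (0.0521). Release and retreat.

Call:
{"op": "jog_arm", "data": {
  "commands": "-0.4 0 0 0 0 0 0; 0 0 0 0 0 0 0; 0 0 0 0 0 0 0; 0 0 0 0 0 0 0; 0 0 0 -0.04 0 0 0; 0 0 0 -0.08 0 0 0; 0 0 0 -0.08 0 0 0; 0 0 0 -0.06 0 0 0"
}}

```text
t: 34.8
position: [0.5383, -0.22, 0.1842]
orientation: [[-0.977, 0.212, 0.001], [0.212, 0.977, -0.0], [-0.001, -0.0, -1.0]]
contact_force: [0.1, -0.0, 1.4]
width: 0.0429
grip_force: 0.0
```

Call:
{"op": "jog_arm", "data": {
  "commands": "0 0.02 0.08 0 0 0 0; 0 0.02 0.08 0 0 0 0; 0 0.02 0.08 0 0 0 0; 0 0.02 0.08 0 0 0 0; 0 0.02 0.08 0 0 0 0; 0 0 0.06 0 0 0 0; 0 0 0 0 0 0 0; 0 0 0 0 0 0 0"
}}

```text
t: 35.6
position: [0.5379, 0.016, 0.1818]
orientation: [[-0.978, 0.21, -0.0], [0.21, 0.978, -0.0], [0.0, -0.0, -1.0]]
contact_force: [0.3, -1.1, -0.0]
width: 0.0428
grip_force: 0.0
```

Run:
```python
from h import *
t=shoot('top','g8'); s=shoot('side','g8s')
a=cv2.resize(t['image'][195:330,370:470],None,fx=4,fy=4,interpolation=3)
b=cv2.resize(s['image'][180:400,245:445],None,fx=2,fy=2,interpolation=3)
o=np.zeros((540,800,3),np.uint8);o[:,:400]=a;o[:440,400:800]=b
cv2.imwrite('pics/c9.png',o[:,:,::-1])
```

```text
(no output)
```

View pics/c9.png

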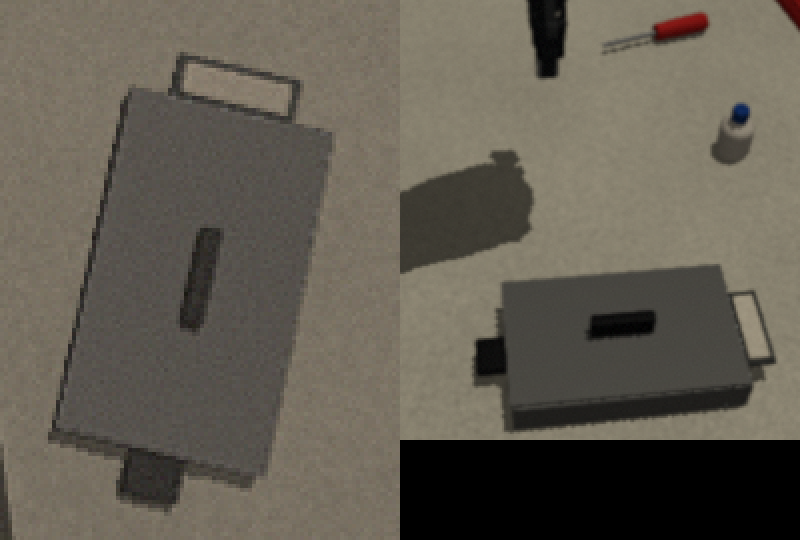

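The lid lies level and flush on the box in both views, with its handle at (201,279) in the top crop. The cleaner and screwdriver haven't moved, and the arm is clear.

```bash
python3 -c "
from h import *
print(robot.sign_off())"
```

```text
the job is handed in; nothing more can be done
None
```

The job box is packed as asked, the lid sits fully home, and the job is handed in at about 36 s; sign-off gave no verdict. One small-lens grip slipped on the bench, and I regripped it before carrying it.

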